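Close and bolt the bench chest

TASK

Close up the small white chest on the bench with the fingertips only: press its green lid down until it lies flat, push its blue drawer fully home (lid and drawer in either order), and last of all push the red knob to the left as far as it goes, so that the steel bolt slides over the shut lid. Do not grip or lift anything, do not force things or shove the chest along the bench, and leave the bottle, the beaker and the timer beside it where they stand.

Things in the scene. Friction and masses are not known exactly. Their poses are not given: they have to be found in the camera images.
- chest: White bench chest, loose on rubber feet, 140 deep (x) x 280 wide (y) x 88 mm high, about 1.7 kg in all; a push of 10 to 20 N slides it. Origin: centre of its underside; at yaw 0 own x points away from the robot (front face at own x -70), y left, z up. Left half (own y 5 to 139): bin with the green lid. Right half: the drawer, under a flat deck with the bolt. What lies in bin and drawer is fast and below the rims.
- deck (a point): Centre of the deck's upper face, at the chest's own x 0, y -69.5, z 88 mm; its axes are the chest's. The bolt runs on it between two low steel guides along y, their tops at z 98 mm, within own x -17 to +17 and y -131 to -5 mm of the chest.
- chest_drawer (a joint): Slide of the blue-fronted drawer: 0 = fully home, its 16 mm thick front resting against the chest's front face; grows to 0.09 m as it comes out along the chest's own -x. Starts 0.03 to 0.07 out, stays where it is left, moves with about 2 N.
- drawer_front (a point): Centre of the drawer front's flat outer face (136 wide x 66 mm high, facing the chest's own -x, upper edge at z 79 mm), at height 46 mm. With the drawer home it lies at own x -86.5, y -68.5 mm of the chest. Its axes are the chest's.
- chest_lid (a joint): Hinge of the green lid: 0 = shut and flat, grows as it opens, in rad. The hinge line runs along y at the chest's own x +70, z 80 mm (far upper edge of the bin); the free edge swings up and back. Starts 0.5 to 0.95 rad open; the stiff hinge keeps it where it is left and a press of 1 to 3 N moves it.
- lid_top (a point): Point on the outer (upper) face of the green lid, on its middle line, 120 mm from the hinge line and 19 mm from the free edge; the lid is a plate 138 long x 134 wide x 8 mm. Its z axis is the outward normal of the lid. With the lid shut it lies at own x -50, y +72, z 88 mm of the chest.
- chest_bolt (a joint): Slide of the bolt: grows to 0.045 m (end stop) as it moves along the chest's own +y, to the left over the lid's edge. Starts 0 to 0.008 (drawn back, clear of the lid); stays where it is left, moves with about 1.5 N.
- bolt_knob (a point): Centre of the top of the red knob on the bolt (round, 20 mm wide, standing from z 94 to 116 mm over the bench, thickest from 104 mm up). At bolt value 0 it lies at the chest's own x 0, y -75 mm.
- acid: Brown bottle with a black cap, 58 mm wide, 118 high, loose on the bench to the right of the chest; origin: centre of its underside. Leave alone.
- cup: Clear plastic beaker, 65 x 70 x 90 mm high, loose on the bench in front of the chest's left half; origin: centre of its underside. Leave alone.
- lab_timer: White lab timer, 66 x 62 x 14 mm, loose on the bench to the right of and in front of the drawer; origin: centre of its underside. Leave alone.

How it is judged:
By the outcome, as a careful person would: the job done as asked, in the order asked, and still so for the second after the job is handed in, with the robot touching nothing.
It also fails if it takes over 53 s, if anything falls off the work surface, if the arm or the gripper's body presses on something with over 40 N, if the wrist force passes 120 N, or if a joint passes its speed limit or range.

ROBOT

A 6-joint arm with a two-finger parallel gripper is mounted at the origin on a cart in front of the work surface, level with it; the furniture and walls round the work are solid. World frame = base frame: x ahead of the robot, y to its left, z up, the work surface at z = 0. Lengths are in mm, angles in rad, forces in N, time in s.
With the tool pointing down it reaches from about 375 to 825 mm from the base axis. Payload 5.5 kg.
Tool frame: the origin (TCP) lies between the finger pads; the fingertips stand 8 mm ahead of it and the grasp point (between the pads) lies 11 mm behind it; z points along the fingers, x is the direction in which the jaws open and shut, and the axes are right-handed (so a half turn about z gives the same grasp; the last joint's range is limited). The gripper opens to 85 mm and grips with 20 to 120 N. Pads are 22 mm wide; open, the fingers measure 114 mm over their backs; the gripper's body (76 mm by 85 mm) begins 54 mm behind the grasp point. The pads swing forward as they close: fully open they stand 13 mm farther back than shut.
Start: joints at [-1.217, 0.314, -0.047, 1.21, 0, 1.571], TCP at [207.875, -562.834, 218.599] pointing down, gripper open.
Joint ranges: [-2.67, 2.67], [-0.69, 1.73], [-1.03, 1.25], [-2.08, 2.16], [-1.42, 1.45], [-3.14, 3.14]. Speed limits (rad/s): [2.39, 2.39, 3.01, 3.14, 3.14, 3.14].

INTERFACE

Orientations are given as a rotation vector (axis times angle).
In Python, from cell import robot, get_image, order gives the robot as it stands.
- The arm moves only by the tool send_rows, never from a script. Its argument "targets" is a list that holds one entry, the list of rows, each a list of 5 numbers: the shift along the world's x, y, z in mm, then the turn about the world's z in degrees, then the opening, from -1 (shut) to 1 (fully open), so that 0 is half open. In form: [[[dx, dy, dz, spin, hand], ...]]. A call has 1 to 10 rows; each row shifts and turns the pose as measured when the row begins; what a row does not reach is not made up. A row lasts 1/12 s, in which the tool goes at most 41.7 mm and 7.16 degrees, less where a joint would pass 70% of its speed; a pose out of reach is approached as far as the arm can. A call with a gripper value outside its range is refused whole. The fingers move at their own pace and stop on an object; "grip_force" is the grip in N (left out, the last holds). Time passes only in rows, so rows that do not move let the fingers close. It gives the time, the measured TCP pose, the force and the opening at its end, in the units of the state.
- robot.state(): the state, without advancing time (a new reading comes with each control period).
- get_image(name): name is "scene" or "top" or "wrist"; returns a dict with "frame" (400x640x3 uint8, red, green, blue), "depth" (400x640 float32, mm along the optical axis (not along the pixel's ray), 0 where there is no reading), "K" (3x3 intrinsics, pixels), "T" (4x4, takes a point from camera to world coordinates). Camera axes: x right, y up, looking along -z (the intrinsics and any distortion apply to the point x, -y, -z); pixel columns grow to the right and rows downward; lengths in mm; the calibration is good to about 2 mm. The wrist camera is an equidistant fisheye: a pixel r from the principal point sees the ray r / f radians off the axis. A picture is of the moment at which its call begins.
- order.sign_off(): hands the job in, once; it reports no verdict.
The state is a dict: "time": time; "joint_positions": joint angles; "dq": joint speeds; "tau": joint torques, N m; "tcp_pos": TCP position; "tcp_rot": TCP orientation; "contact_force": force on the tool from outside, world axes, zero at the start; "moment": the same for the moment, N m; "opening": finger opening in mm.
Only numpy, scipy, OpenCV 4.12 (cv2) and the standard library are available. Lean on these libraries where they do the work, as an engineer would, in place of code of your own. Each camera call takes 0.05 s, during which the arm holds its last target.

## Working session

There is one attempt and no reset: what is moved stays moved. The work goes in short steps, Python scripts to look and compute and a tool call to move; the robot and the scene stay as the last step left them, time stands still between calls to the robot, and variables do not carry over. Pictures are saved under pics/ and viewed, and the job is handed in when it is done.

Besides the shell and the picture viewer there is one more tool, called after "Call:" as name([rows], argument=value, ...), one row to a line, values as JSON. send_rows: Moves the arm, as the interface text tells. Its arguments: {"type":"object","properties":{"targets":{"type":"array","items":{"type":"array","items":{"type":"array","items":{"type":"number"}}}},"grip_force":{"type":"number"}},"required":["targets"]}

```bash
mkdir -p pics; ls; python3 - <<'E'
from cell import robot,get_image
import cv2,numpy as np
print(robot.state())
for n in ("scene","top"):
    d=get_image(n); cv2.imwrite(f"pics/{n}0.png",d["frame"][:,:,::-1]); np.savez(f"{n}0.npz",**d); print(n,d["K"],d["T"])
E
```

```text
pics
{'time': 0.0, 'joint_positions': array([-1.21696675e+00,  3.14245987e-01, -4.80429982e-02,  1.21019109e+00,
       -1.41152277e-05,  1.57080690e+00]), 'dq': array([-0.00069415,  0.00129089, -0.00057917, -0.00197643,  0.00049371,
       -0.00096624]), 'tau': array([-5.85834132e-04, -5.39588106e+01,  3.39751697e+01,  1.92737201e-02,
        3.09684692e-04,  1.03606152e-05]), 'tcp_pos': array([ 207.69076822, -562.29103429,  217.73842246]), 'tcp_rot': array([-2.57693641e+00,  1.79527845e+00,  2.18214871e-03]), 'contact_force': array([-0.31403264,  0.50954781, -0.03213985]), 'moment': array([-0.000713  , -0.05850583, -0.01333409]), 'opening': 84.6808730722478}
scene [[453.19068379   0.         320.61127911]
 [  0.         453.19068379 199.20930356]
 [  0.           0.           1.        ]] [[-9.03957366e-01  3.15148383e-01 -2.89037329e-01  2.35177852e+02]
 [-4.27458545e-01 -6.84661605e-01  5.90353860e-01  4.37293067e+02]
 [-1.18436975e-02  6.57206196e-01  7.53617770e-01  9.18630563e+02]
 [ 0.00000000e+00  0.00000000e+00  0.00000000e+00  1.00000000e+00]]
top [[455.4929114    0.         311.74488772]
 [  0.         455.4929114  193.48656877]
 [  0.           0.           1.        ]] [[-1.78653636e-02  9.97464164e-01 -6.88917304e-02  4.87387861e+02]
 [-9.99255692e-01 -2.01685751e-02 -3.28829687e-02 -2.08268786e+02]
 [-3.41890310e-02  6.82529875e-02  9.97082063e-01  9.95469232e+02]
 [ 0.00000000e+00  0.00000000e+00  0.00000000e+00  1.00000000e+00]]
```

View pics/scene0.png

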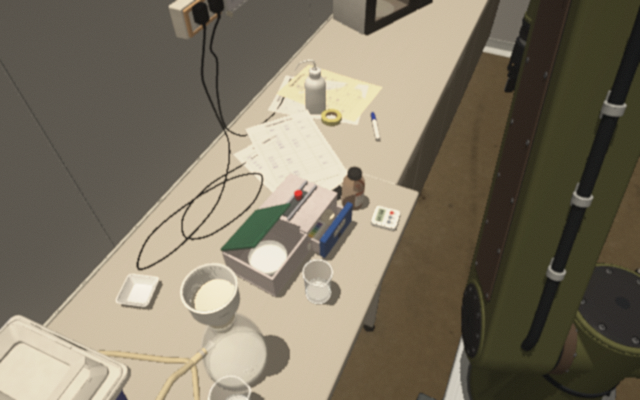

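View pics/top0.png

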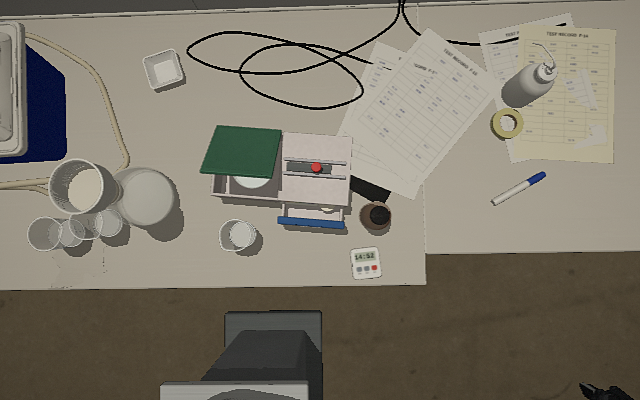

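The scene view shows the lid half open and the drawer out. In the top view the red knob is at about (316,168), the drawer front at (311,222), the beaker at (238,235), the bottle at (375,216) and the timer at (366,263). Next I'll measure from depth in both views.

```bash
cat > h.py <<'E'
import numpy as np,cv2
def load(f): return dict(np.load(f))
def cloud(d):
    K,T,z=d["K"],d["T"],d["depth"].astype(float)
    v,u=np.mgrid[:z.shape[0],:z.shape[1]]
    p=np.stack([(u-K[0,2])/K[0,0]*z,-(v-K[1,2])/K[1,1]*z,-z],-1)
    w=p@T[:3,:3].T+T[:3,3]; w[z<=0]=np.nan; return w
def proj(d,P):
    P=np.atleast_2d(P); c=(P-d["T"][:3,3])@d["T"][:3,:3]; K=d["K"]
    return np.stack([K[0,2]+K[0,0]*c[:,0]/-c[:,2],K[1,2]-K[1,1]*c[:,1]/-c[:,2]],-1)
def masks(d):
    h=cv2.cvtColor(d["frame"],cv2.COLOR_RGB2HSV).astype(int); H,S,V=h[...,0],h[...,1],h[...,2]
    return dict(green=(abs(H-75)<20)&(S>120)&(V>30)&(V<160),blue=(abs(H-110)<12)&(S>120)&(V>40),red=((H<6)|(H>174))&(S>150)&(V>100))
E
python3 - <<'E'
from h import *
np.set_printoptions(precision=1,suppress=True)
for n in("top","scene"):
    d=load(n+"0.npz"); w=cloud(d); m=masks(d)
    reg=(w[...,0]>330)&(w[...,0]<720)&(w[...,1]>-420)&(w[...,1]<60)&(w[...,2]>-30)
    for k in m:
        s=m[k]&reg; P=w[s]; 
        if len(P): print(n,k,len(P),"min",np.percentile(P,2,0),"med",np.median(P,0),"max",np.percentile(P,98,0))
    s=m["green"]&reg&(w[...,2]>60);P=w[s]; c=np.median(P,0); 
    for _ in range(3):
        c=P.mean(0); n_=np.linalg.svd(P-c,full_matrices=False)[2][2]; P=P[abs((P-c)@n_)<5]
    print("lid normal",n_*np.sign(n_[2]),c,len(P))
    # deck
    P=w[reg&(abs(w[...,2]-88)<5)&~m["green"]]; print("deckish",len(P),np.percentile(P,[2,50,98],axis=0))
    bench=w[reg&(abs(w[...,2])<12)]; print("bench z",np.median(bench[:,2]))
    rect=cv2.minAreaRect(P[:,:2].astype(np.float32)); print(rect)
d=load("top0.npz"); im=d["frame"][100:300,180:420,::-1]; cv2.imwrite("pics/topz.png",cv2.resize(im,None,fx=3.3,fy=3,interpolation=3)[:600,:800])
d=load("scene0.npz"); im=d["frame"][150:320,210:420,::-1]; cv2.imwrite("pics/scz.png",cv2.resize(im,None,fx=3.5,fy=3.5,interpolation=3))
E
```

```text
top green 126 min [ 575.9 -116.7   86.8] med [630.9 -56.1 133.6] max [691.1  19.5 175.5]
top blue 477 min [ 482.3 -237.6   75.8] med [ 492.7 -175.5   79.3] max [ 504.3 -111.2   82. ]
top red 95 min [ 391.7 -308.3   11.8] med [ 599.2 -190.3  115.3] max [ 609.7 -178.8  118.9]
lid normal [ 0.6 -0.1  0.8] [632.8 -53.3 131.9] 126
deckish 4602 [[ 464.5 -303.7   84.5]
 [ 588.1 -185.1   88.4]
 [ 679.9   -3.6   92.4]]
bench z 1.4612887526485565
((585.580322265625, -147.0642547607422), (259.1627502441406, 347.112060546875), 7.8368072509765625)
scene blue 216 min [ 484.2 -235.    75.4] med [ 493.9 -166.3   78.6] max [ 503.6 -109.2   81.5]
scene red 49 min [ 584.1 -215.1   92.7] med [ 599.  -185.6  114.3] max [ 608.5 -177.6  117.4]
  return _methods._mean(a, axis=axis, dtype=dtype,
  ret = um.true_divide(
<stdin>:11: RuntimeWarning: Mean of empty slice.
Traceback (most recent call last):
IndexError: index 2 is out of bounds for axis 0 with size 0
```

```bash
sleep 1
sed -i 's/green=.*V<160)/green=(abs(H-75)<25)\&(S>70)\&(V>20)\&(V<190)/' h.py; python3 - <<'E'
from h import *
np.set_printoptions(precision=2,suppress=True)
for n in("top","scene"):
    d=load(n+"0.npz"); w=cloud(d); m=masks(d)
    reg=(w[...,0]>330)&(w[...,0]<720)&(w[...,1]>-420)&(w[...,1]<60)&(w[...,2]>-30)
    P=w[m["green"]&reg&(w[...,2]>75)]
    for _ in range(3):
        c=P.mean(0); n_=np.linalg.svd(P-c,full_matrices=False)[2][2]; P=P[abs((P-c)@n_)<5]
    n_*=np.sign(n_[2]); print(n,"lid normal",n_,"open",np.arccos(n_[2]),"yaw",np.degrees(np.arctan2(n_[1],n_[0])),c,len(P),P.min(0),P.max(0))
    P=w[m["blue"]&reg&(abs(w[...,2]-79)<3)]
    r=cv2.minAreaRect(P[:,:2].astype(np.float32)); print("blue top rect",r, cv2.boxPoints(r).round(1).tolist())
    P=w[m["red"]&reg&(w[...,2]>110)]; print("knob",P.mean(0),(P.max(0)+P.min(0))/2,np.ptp(P,axis=0))
    # deck: largest connected comp of z 84..92 near knob
    s=(reg&(abs(w[...,2]-88)<5)&~m["green"]&(w[...,1]<-120)&(w[...,1]>-265)&(w[...,0]>505))
    k,l,st,_=cv2.connectedComponentsWithStats(s.astype(np.uint8)); i=1+np.argmax(st[1:,4]); P=w[l==i]
    r=cv2.minAreaRect(P[:,:2].astype(np.float32)); print("deck",len(P),r,cv2.boxPoints(r).round(1).tolist(),np.median(P[:,2]))
    # others
    for nm,c,rad in(("acid",(490,-300),60),("cup",(460,-30),60),("timer",(400,-290),55)):
        s=(np.hypot(w[...,0]-c[0],w[...,1]-c[1])<rad)&(w[...,2]>9); Q=w[s]; print(nm,len(Q),Q.min(0),Q.max(0),Q.mean(0))
d=load("top0.npz"); im=d["frame"][100:300,180:420,::-1]; cv2.imwrite("pics/topz.png",cv2.resize(im,None,fx=3.3,fy=3,interpolation=3)[:600,:800])
d=load("scene0.npz"); im=d["frame"][150:320,210:420,::-1]; cv2.imwrite("pics/scz.png",cv2.resize(im,None,fx=3.5,fy=3.5,interpolation=3))
E
```

```text
top lid normal [ 0.64 -0.07  0.77] open 0.6976321756997074 yaw -5.888156568048525 [630.61 -48.27 136.73] 3308 [ 575.43 -116.97   85.78] [693.58  22.89 178.49]
blue top rect ((492.74896240234375, -174.22286987304688), (131.757080078125, 14.905706405639648), 84.5714340209961) [[479.1000061035156, -239.10000610351562], [493.8999938964844, -240.5], [506.3999938964844, -109.30000305175781], [491.6000061035156, -107.9000015258789]]
knob [ 600.61 -187.76  116.19] [ 600.81 -187.52  116.87] [17.89 17.57  8.54]
deck 3770 ((601.1243896484375, -185.56280517578125), (140.5729522705078, 140.5955810546875), 84.3504867553711) [[524.2000122070312, -248.60000610351562], [664.2000122070312, -262.3999938964844], [678.0, -122.5], [538.0999755859375, -108.69999694824219]] 88.24509952347483
acid 808 [ 431.66 -335.31    9.38] [ 533.14 -274.9   122.81] [ 498.55 -301.03   89.27]
cup 944 [438.31 -54.23  10.37] [502.14   8.86  94.61] [469.42 -16.83  46.36]
timer 889 [ 370.65 -320.55    9.38] [ 440.07 -255.24   20.25] [ 405.17 -287.23   14.67]
scene lid normal [ 0.64 -0.06  0.77] open 0.694124165766559 yaw -5.42
[... 266 characters left out ...]
5156, -240.5], [506.5, -108.0999984741211], [494.1000061035156, -106.80000305175781]]
knob [ 600.33 -185.82  114.76] [ 600.42 -186.08  114.76] [17.21 17.34  6.68]
deck 1046 ((570.5338745117188, -184.95611572265625), (137.4054718017578, 78.37120819091797), 83.94470977783203) [[524.2999877929688, -249.10000610351562], [602.2999877929688, -257.3999938964844], [616.7000122070312, -120.80000305175781], [538.7999877929688, -112.5]] 87.69891498001647
acid 814 [ 430.34 -325.8     9.64] [ 535.49 -240.22  120.81] [ 497.92 -292.02   72.79]
cup 1053 [440.07 -55.63   9.1 ] [503.91   9.47  93.21] [472.64 -24.16  54.98]
timer 490 [ 371.9  -320.14    9.08] [ 440.76 -253.68   18.77] [ 405.79 -285.46   13.94]
```

```bash
cat >> h.py <<'E'
from scipy.spatial.transform import Rotation as R
O=np.array([607.9,-116.4]); YAW=np.radians(-5.6)
def own2w(x,y): 
    c,s=np.cos(YAW),np.sin(YAW); return O+[c*x-s*y,s*x+c*y]
def w2own(p): 
    c,s=np.cos(YAW),np.sin(YAW); q=np.array(p[:2])-O; return np.array([c*q[0]+s*q[1],-s*q[0]+c*q[1]])
def st():
    from cell import robot
    s=robot.state(); M=R.from_rotvec(s["tcp_rot"]).as_matrix()
    print("t %.2f"%s["time"],"tcp",s["tcp_pos"].round(1),"own",w2own(s["tcp_pos"]).round(1),"tip z %.1f"%(s["tcp_pos"][2]-8),"toolx deg %.2f"%np.degrees(np.arctan2(M[1,0],M[0,0])),"z",M[:,2].round(3),"F",s["contact_force"].round(2),"open",round(float(s["opening"]),1),"j6 %.2f"%s["joint_positions"][5])
E
python3 - <<'E'
from h import *
st()
print(own2w(-17,72),own2w(-50,72),own2w(-116.5,-68.5),own2w(-86.5,-68.5),own2w(0,-71))
E
```

```text
t 0.10 tcp [ 207.7 -562.3  217.8] own [-354.8 -482.9] tip z 209.8 toolx deg -69.73 z [-0.001  0.001 -1.   ] F [ 1.04  0.18 -0.32] open 85.5 j6 1.57
[598.00710298 -43.08471791] [565.16459878 -39.86448221] [ 485.27157927 -173.20466908] [ 515.12840127 -176.13215607] [ 600.97161412 -187.0611454 ]
```

View pics/topz.png

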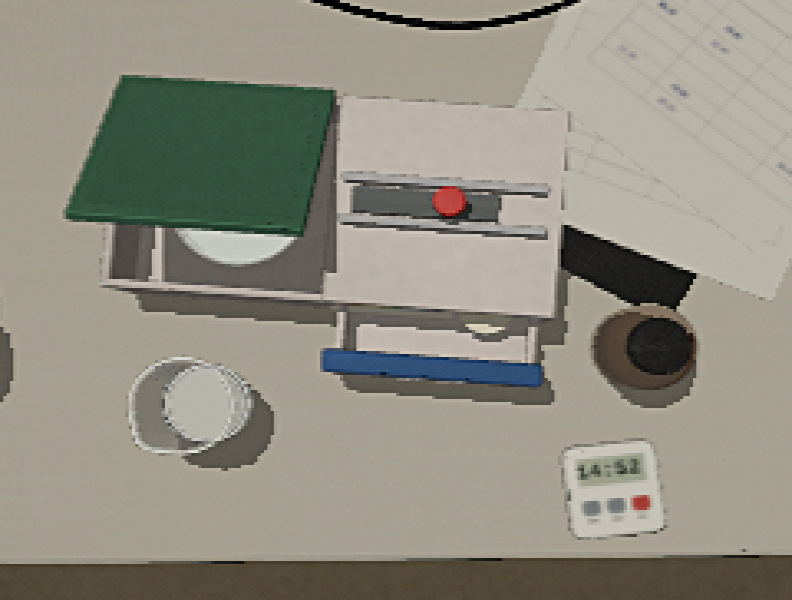

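View pics/scz.png

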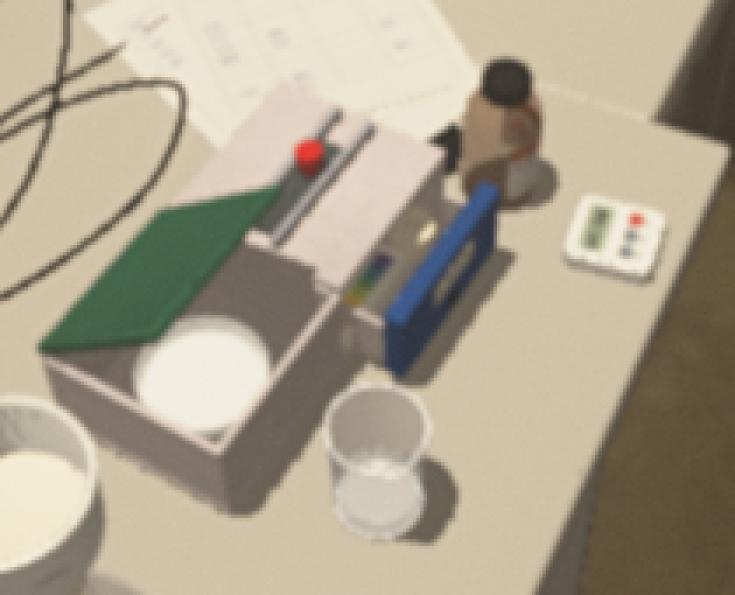

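The zoomed views agree with depth. The chest origin is about (608,-116) at yaw -5.6°. The lid is 0.695 rad open, the drawer is about 30 mm out, and the bolt is at about 4 mm. I'll move above the lid with the fingers shut.

Call:
send_rows([
  [[10,14,10,7,-1],[17,24,3,7,-1],[17,24,3,7,-1],[17,24,3,7,-1],[17,24,3,7,-1],[17,24,3,7,-1],[17,24,3,7,-1],[17,24,3,7,-1],[17,24,3,7,-1],[17,24,3,7,-1]],
], grip_force=20)

```text
time: 0.93
tcp_pos: [370.2, -323.8, 250.0]
tcp_rot: [-3.14, -0.05, 0.015]
contact_force: [2.0, -1.1, -0.8]
opening: -0.0
```

```bash
python3 -c "from h import *; st()"
```

```text
t 0.93 tcp [ 370.2 -323.8  250. ] own [-216.4 -229.6] tip z 242.0 toolx deg 1.82 z [-0.01   0.001 -1.   ] F [ 2.04 -1.1  -0.82] open -0.0 j6 0.82
```

Call:
send_rows([
  [[20,26,0,7,-1],[20,26,0,7,-1],[20,26,0,7,-1],[20,26,0,7,-1],[20,26,0,7,-1],[20,26,0,7,-1],[20,26,0,7,-1],[20,26,0,7,-1],[20,26,0,7,-1],[20,26,0,7,-1]],
])

```text
time: 1.77
tcp_pos: [575.1, -48.4, 248.2]
tcp_rot: [2.515, 1.877, -0.019]
contact_force: [1.0, -0.5, 0.3]
opening: -0.2
```

```bash
python3 -c "from h import *; st()"
```

```text
t 1.77 tcp [575.1 -48.4 248.2] own [-39.3  64.4] tip z 240.2 toolx deg 73.47 z [-0.008 -0.01  -1.   ] F [ 0.96 -0.52  0.28] open -0.2 j6 0.21
```

Call:
send_rows([
  [[17,1,-15,5.5,-1],[17,2,-25,5.5,-1],[0,0,-18,0,-1],[0,0,0,0,-1]],
])

```text
time: 2.1
tcp_pos: [614.6, -37.1, 187.4]
tcp_rot: [2.296, 2.138, -0.013]
contact_force: [0.1, 0.2, -0.1]
opening: -0.4
```

```bash
python3 -c "
from h import *; st()
from cell import get_image
d=get_image('scene'); np.savez('s1.npz',**d); cv2.imwrite('pics/s1.png',cv2.resize(d['frame'][110:320,180:440,::-1],None,fx=2.8,fy=2.8))"
```

```text
t 2.10 tcp [614.6 -37.1 187.4] own [-1.  79.6] tip z 179.4 toolx deg 85.94 z [-0.003 -0.009 -1.   ] F [ 0.15  0.21 -0.11] open -0.4 j6 0.02
```

View pics/s1.png

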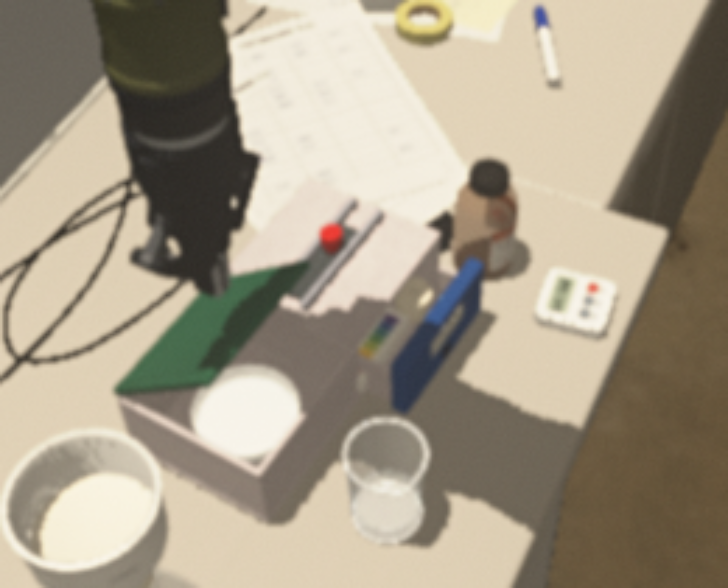

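The fingertips hang over the lid at (215,285) in the crop, with everything else undisturbed. I'll come down to contact and follow the lid's arc.

Call:
send_rows([
  [[0,-3,-8,0,-1],[0,-3,-6,0,-1],[0,0,-5,0,-1],[-3,0,-4,0,-1],[-3,0,-4,0,-1],[-3,0,-4,0,-1]],
])

```text
time: 2.65
tcp_pos: [606.3, -45.8, 160.1]
tcp_rot: [2.297, 2.13, -0.006]
contact_force: [-0.5, -0.4, -0.2]
opening: 0.1
```

```bash
python3 -c "from h import *; st()"
```

```text
t 2.65 tcp [606.3 -45.8 160.1] own [-8.5 70.1] tip z 152.1 toolx deg 85.67 z [ 0.003 -0.01  -1.   ] F [-0.49 -0.4  -0.16] open 0.1 j6 0.01
```

Call:
send_rows([
  [[-3,0,-4,0,-1],[-3,0,-4,0,-1],[-3,0,-4,0,-1],[-3,0,-4,0,-1]],
])

```text
time: 2.98
tcp_pos: [593.1, -45.9, 143.8]
tcp_rot: [2.297, 2.128, -0.004]
contact_force: [0.1, -0.3, -0.6]
opening: 0.1
```

```bash
python3 -c "
from h import *; st()
from cell import get_image
d=get_image('scene'); np.savez('s2.npz',**d); cv2.imwrite('pics/s2.png',cv2.resize(d['frame'][110:320,180:440,::-1],None,fx=2.8,fy=2.8))"
```

```text
t 2.98 tcp [593.1 -45.9 143.8] own [-21.6  68.7] tip z 135.8 toolx deg 85.63 z [ 0.005 -0.009 -1.   ] F [ 0.07 -0.29 -0.64] open 0.1 j6 0.00
```

View pics/s2.png

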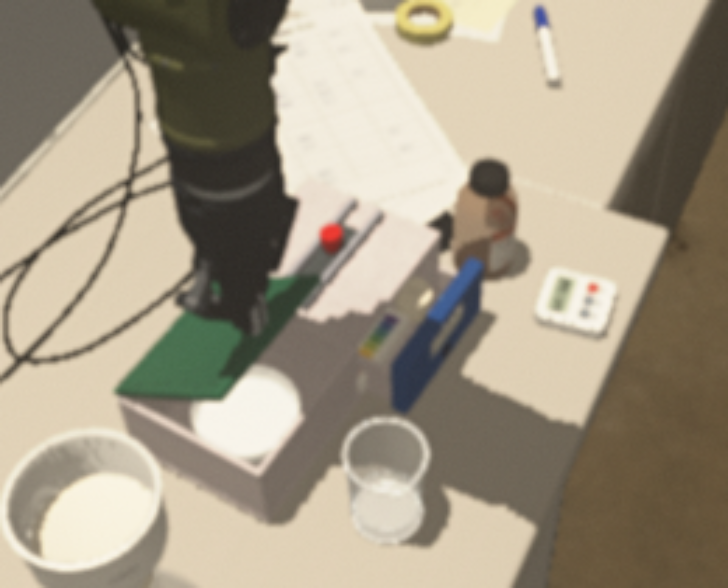

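```bash
cat >> h.py <<'E'
def lid(d,ret=False):
    w=cloud(d); m=masks(d)
    reg=(w[...,0]>520)&(w[...,0]<720)&(w[...,1]>-130)&(w[...,1]<60)
    P=w[m["green"]&reg&(w[...,2]>75)]
    for _ in range(5):
        c=np.median(P,0) if _==0 else P.mean(0); n_=np.linalg.svd(P-P.mean(0),full_matrices=False)[2][2]; P=P[abs((P-P.mean(0))@n_)<5]
    n_*=np.sign(n_[2]); own=np.array([w2own(p) for p in P])
    print("lid angle %.3f"%np.arctan2(np.hypot(*n_[:2]),n_[2]),"n",n_.round(3),len(P),"own min/max",np.percentile(own,[1,99],axis=0).round(1).tolist(),"z",np.percentile(P[:,2],[1,50,99]).round(1))
E
python3 -c "
from h import *
lid(load('s1.npz'));lid(load('s2.npz'))"
```

```text
lid angle 0.698 n [ 0.64  -0.06   0.766] 734 own min/max [[-29.4, 14.5], [65.9, 137.8]] z [ 95.4 129.  173.4]
lid angle 0.586 n [ 0.55  -0.053  0.833] 835 own min/max [[-38.8, 14.0], [66.8, 137.5]] z [ 92.6 125.5 162.4]
```

```bash
python3 -c "
from h import *
np.set_printoptions(precision=1,suppress=True)
d=load('s2.npz'); t=np.array([593.1,-45.9,143.8])
for dz in(0,-8,8,20): print(dz,(proj(d,t+[0,0,dz])-[180,110])*2.8)
w=cloud(d); own=np.apply_along_axis(w2own,2,w)
s=(abs(own[...,0]+21)<30)&(abs(own[...,1]-69)<45)&(w[...,2]>100)&~masks(d)['green']&(d['frame'].max(2)<90)
v,u=np.nonzero(s)
for a in range(100,260,10):
  q=s&(w[...,2]>=a)&(w[...,2]<a+10); 
  if q.sum(): print(a,q.sum(),own[q].min(0),own[q].max(0),np.median(own[q],0))
im=d['frame'][160:260,230:310,::-1]; cv2.imwrite('pics/s2z.png',cv2.resize(im,None,fx=6,fy=6,interpolation=0))
"
```

```text
0 [[253.  335.4]]
-8 [[254.  341.7]]
8 [[252. 329.]]
20 [[250.5 319.3]]
130 1 [ 8.3 60.1] [ 8.3 60.1] [ 8.3 60.1]
140 15 [-19.6  25.9] [-11.5  82.3] [-16.1  36.2]
150 159 [-43.6  25.3] [-18.1 112.8] [-29.6  73.6]
160 141 [-44.4  24.7] [-16.2 113.8] [-38.6  72.6]
170 26 [-32.4  62.6] [-16.7  83.8] [-27.9  76.9]
180 30 [-32.4  57.7] [-23.3  84.5] [-29.   75.2]
190 19 [-34.3  59.3] [-26.5  81.9] [-31.5  72.6]
200 60 [-35.3  42.9] [-12.5 103.4] [-32.3  81.3]
210 80 [-35.1  33.5] [-10.  112.1] [-31.8  85.3]
220 84 [-39.3  27.1] [-19.6 113.7] [-33.6  66. ]
230 72 [-39.5  24.6] [-25.1 113.9] [-34.3  64.8]
240 65 [-41.1  26. ] [-25.  113.8] [-33.4  86.8]
250 67 [-41.7  50.6] [-25.4 113.2] [-33.7  88.4]
```

View pics/s2z.png

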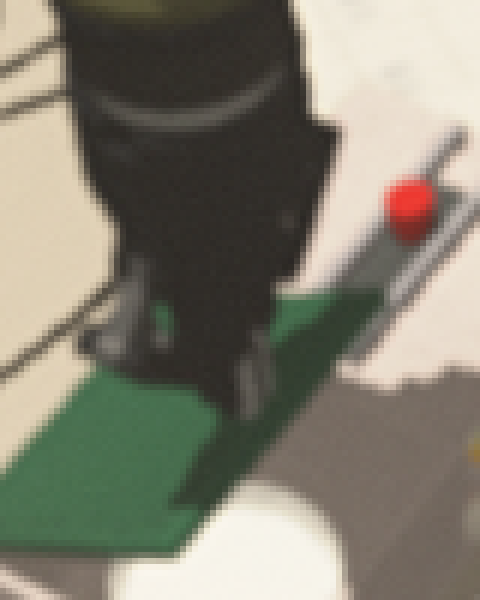

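```bash
python3 -c "
from h import *
np.set_printoptions(precision=1,suppress=True)
d=load('s2.npz');w=cloud(d)
for u in(266,270,273):
  for v in range(205,236,2): print(u,v,w2own(w[v,u]).round(1),w[v,u,2].round(1),d['frame'][v,u])
from cell import get_image
x=get_image('wrist'); cv2.imwrite('pics/w2.png',x['frame'][:,:,::-1])
x=get_image('top'); np.savez('t2.npz',**x); lid(x); cv2.imwrite('pics/t2.png',cv2.resize(x['frame'][90:290,180:420,::-1],None,fx=3,fy=3))
"
```

```text
266 205 [-38.2  88.4] 255.7 [47 44 39]
266 207 [-35.6  86.5] 246.3 [46 42 38]
266 209 [-35.9  87.6] 241.6 [49 45 42]
266 211 [-34.5  87. ] 234.0 [47 44 40]
266 213 [-31.4  84.6] 223.3 [48 45 41]
266 215 [-31.2  85.2] 217.5 [48 46 41]
266 217 [-29.   83.9] 208.4 [47 43 39]
266 219 [-27.9  83.7] 201.0 [48 45 41]
266 221 [-33.   90.1] 204.8 [48 45 39]
266 223 [-25.7  83.2] 185.9 [48 45 41]
266 225 [-24.1  82.5] 177.4 [48 44 41]
266 227 [-22.3  81.5] 168.4 [53 57 47]
266 229 [-13.1  72.6] 145.3 [58 77 57]
266 231 [-19.2  80.2] 151.0 [58 74 55]
266 233 [-23.6  85.9] 153.4 [51 61 47]
266 235 [-27.9  91.6] 155.9 [52 61 48]
270 205 [-38.2  77. ] 244.1 [48 45 39]
270 207 [-36.9  76.4] 236.8 [49 46 42]
270 209 [-38.7  79.3] 234.6 [48 46 41]
270 211 [-38.9  80.4] 229.7 [48 45 40]
270 213 [-38.5  80.8] 223.8 [47 43 38]
270 215 [-32.7  75.2] 207.8 [49 45 40]
270 217 [-34.   77.6] 204.8 [48 45 40]
270 219 [-34.3  78.8] 199.7 [64 61 56]
270 221 [-30.9  76. ] 188.1 [87 83 77]
270 223 [-29.7  75.5] 180.1 [89 84 78]
270 225 [-28.7  75.4] 172.5 [82 78 70]
270 227 [-28.3  76. ] 166.1 [77 72 66]
270 229 
[... 175 characters left out ...]
 [49 45 42]
273 207 [-34.5  64.7] 223.3 [47 45 40]
273 209 [-32.8  63.6] 214.8 [48 44 41]
273 211 [-32.3  63.9] 208.5 [48 43 39]
273 213 [-32.1  64.5] 202.6 [49 45 41]
273 215 [-31.2  64.4] 195.4 [74 70 65]
273 217 [-31.5  65.6] 190.3 [81 77 70]
273 219 [-31.5  66.6] 184.8 [73 70 63]
273 221 [-31.3  67.2] 178.6 [74 71 64]
273 223 [-31.4  68.2] 173.1 [72 69 63]
273 225 [-30.2  67.8] 165.0 [74 71 65]
273 227 [-30.1  68.6] 159.0 [72 74 64]
273 229 [-33.   72.8] 158.8 [60 68 55]
273 231 [-38.7  80.2] 164.1 [53 65 50]
273 233 [-39.4  81.9] 159.4 [54 66 50]
273 235 [-42.5  86.3] 159.8 [73 79 65]
lid angle 0.577 n [ 0.5 -0.1  0.8] 1710 own min/max [[-42.4, 5.4], [71.3, 118.8]] z [ 88.3 113.8 162.5]
```

View pics/w2.png

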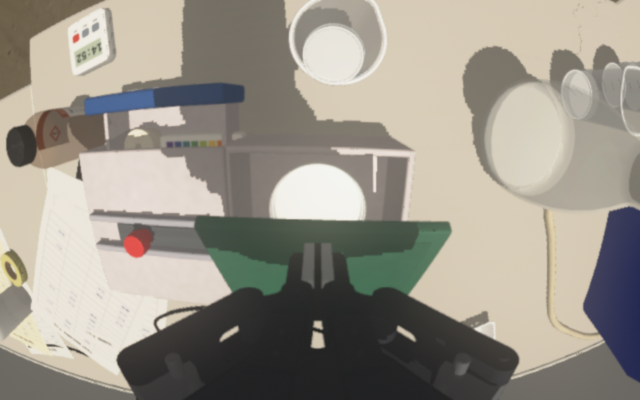

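View pics/t2.png

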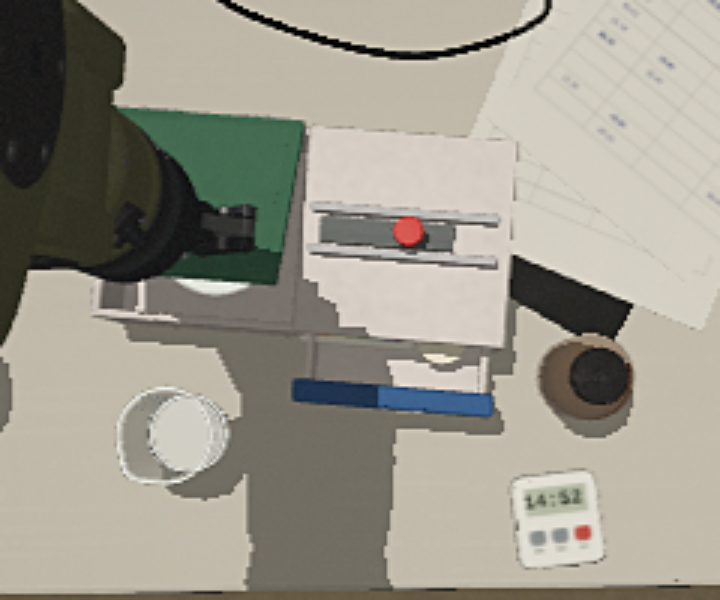

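The top and scene views agree on a lid angle of about 0.58, so it's moving. The finger seems to end higher than TCP-8, at about TCP+12, so I'll step on and recheck that offset.

Call:
send_rows([
  [[-2.5,0,-4,0,-1],[-2.5,0,-4,0,-1],[-2.5,0,-4,0,-1],[-2.5,0,-4,0,-1]],
])

```text
time: 3.47
tcp_pos: [584.0, -45.8, 127.7]
tcp_rot: [2.295, 2.127, -0.002]
contact_force: [0.1, -0.3, 1.5]
opening: -0.1
```

```bash
cat >> h.py <<'E'
def look(n,tag,crop=(160,260,230,310),f=6):
    from cell import get_image
    d=get_image(n); np.savez(tag+'.npz',**d); a,b,c,e=crop
    cv2.imwrite(f'pics/{tag}.png',cv2.resize(d['frame'][a:b,c:e,::-1],None,fx=f,fy=f,interpolation=2)); return d
E
python3 -c "
from h import *; st(); d=look('scene','s3'); lid(d)"
```

```text
t 3.47 tcp [584.  -45.8 127.7] own [-30.7  67.9] tip z 119.7 toolx deg 85.66 z [ 0.007 -0.01  -1.   ] F [ 0.07 -0.34  1.52] open -0.1 j6 0.00
lid angle 0.439 n [ 0.423 -0.041  0.905] 1044 own min/max [[-48.8, 10.8], [67.4, 137.1]] z [ 89.7 116.3 145. ]
```

View pics/s3.png

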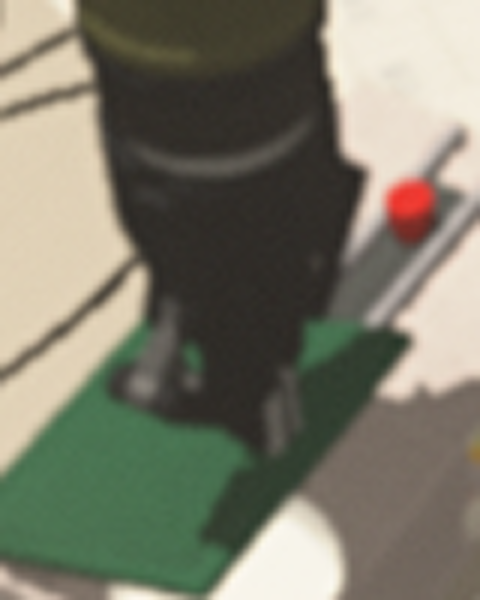

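Call:
send_rows([
  [[-2,0,-4,0,-1],[-2,0,-4,0,-1],[-1.5,0,-4,0,-1],[-1.5,0,-4,0,-1],[-1,0,-4,0,-1]],
])

```text
time: 3.93
tcp_pos: [574.1, -45.8, 105.0]
tcp_rot: [2.296, 2.128, -0.003]
contact_force: [-0.9, 1.0, 0.9]
opening: 0.1
```

```bash
python3 -c "
from h import *; st(); d=look('scene','s4'); lid(d)"
```

```text
t 3.93 tcp [574.1 -45.8 105. ] own [-40.6  67. ] tip z 97.0 toolx deg 85.65 z [ 0.006 -0.009 -1.   ] F [-0.88  0.98  0.88] open 0.1 j6 0.00
lid angle 0.243 n [ 0.239 -0.024  0.971] 1340 own min/max [[-56.1, 12.8], [67.1, 137.0]] z [ 87.8 101.3 120.2]
```

Call:
send_rows([
  [[-1,0,-4,0,-1],[-1,0,-4,0,-1],[0,0,-3,0,-1],[0,0,-2,0,-1]],
])

```text
time: 4.32
tcp_pos: [571.0, -45.8, 89.7]
tcp_rot: [2.297, 2.129, -0.005]
contact_force: [-0.3, -0.1, 0.8]
opening: 0.0
```

```bash
python3 -c "
from h import *; st(); d=look('scene','s5'); lid(d)"
```

```text
t 4.32 tcp [571.  -45.8  89.7] own [-43.6  66.6] tip z 81.7 toolx deg 85.65 z [ 0.004 -0.01  -1.   ] F [-0.35 -0.11  0.78] open 0.0 j6 0.00
lid angle 0.125 n [ 0.124 -0.008  0.992] 1357 own min/max [[-52.8, 18.6], [66.8, 136.1]] z [ 86.7  93.6 103.8]
```

Call:
send_rows([
  [[0,0,-3,0,-1],[0,0,-3,0,-1],[0,0,-3,0,-1],[0,0,-1,0,-1]],
])

```text
time: 4.7
tcp_pos: [571.1, -45.9, 78.6]
tcp_rot: [2.297, 2.129, -0.005]
contact_force: [0.3, 0.4, 0.4]
opening: 0.2
```

```bash
python3 -c "
from h import *; st(); d=look('scene','s6'); lid(d)"
```

```text
t 4.70 tcp [571.1 -45.9  78.6] own [-43.5  66.5] tip z 70.6 toolx deg 85.65 z [ 0.004 -0.01  -1.   ] F [0.35 0.37 0.42] open 0.2 j6 0.00
lid angle 0.032 n [ 0.032 -0.001  0.999] 1485 own min/max [[-60.7, 17.3], [66.4, 136.2]] z [85.3 89.6 93.4]
```

Call:
send_rows([
  [[0,0,-1.5,0,-1],[0,0,-1.5,0,-1],[0,0,-1,0,-1]],
])

```text
time: 5.0
tcp_pos: [571.4, -46.0, 75.2]
tcp_rot: [2.296, 2.128, -0.005]
contact_force: [-4.9, 1.0, 15.0]
opening: -0.2
```

```bash
python3 -c "
from h import *; st(); d=look('scene','s7'); lid(d)"
```

```text
t 5.00 tcp [571.4 -46.   75.2] own [-43.2  66.5] tip z 67.2 toolx deg 85.65 z [ 0.005 -0.01  -1.   ] F [-4.92  1.   14.97] open -0.2 j6 0.00
lid angle 0.006 n [0.006 0.002 1.   ] 1432 own min/max [[-57.2, 19.0], [66.0, 136.2]] z [84.3 88.  91.4]
```

The lid is flat at 0.006 rad, and contact at 15 N puts the fingertips at TCP+12.8. I'll back off upward and move in front of the drawer.

Call:
send_rows([
  [[0,0,12,0,-1],[0,0,25,0,-1],[0,0,30,0,-1],[-10,-14,8,-1,-1],[-20,-25,0,0,-1],[-25,-28,0,0,-1],[-25,-28,0,0,-1],[-20,-22,0,0,-1],[-8,-8,0,0,-1],[0,0,0,0,-1]],
])

```text
time: 5.88
tcp_pos: [460.8, -174.0, 154.6]
tcp_rot: [2.308, 2.11, -0.001]
contact_force: [-0.0, 0.8, -0.1]
opening: -0.1
```

```bash
python3 -c "
from h import *; st(); d=look('scene','s8',(110,320,180,440),2.8); lid(d); print(own2w(-140,-68.5))"
```

```text
t 5.88 tcp [ 460.8 -174.   154.6] own [-140.8  -71.7] tip z 146.6 toolx deg 84.87 z [ 0.009 -0.011 -1.   ] F [-0.01  0.78 -0.08] open -0.1 j6 -0.27
lid angle 0.001 n [0.001 0.001 1.   ] 2783 own min/max [[-65.5, 9.0], [65.3, 135.7]] z [84.4 87.9 91.3]
[ 461.88373537 -170.91147093]
```

View pics/s8.png

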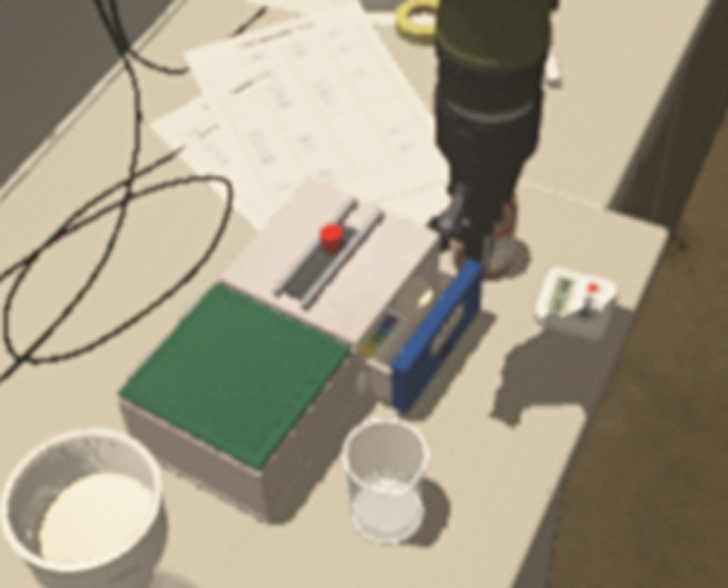

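The lid lies flat and stays shut with the fingers in the air. I'll descend in front of the drawer.

Call:
send_rows([
  [[-4,2,-15,0,-1],[0,0,-30,0,-1],[0,0,-30,0,-1],[0,0,-25,0,-1],[0,0,-12,0,-1],[0,0,-3,0,-1]],
])

```text
time: 6.43
tcp_pos: [467.2, -167.4, 38.4]
tcp_rot: [2.295, 2.111, 0.014]
contact_force: [-1.0, 0.5, -0.2]
opening: -0.1
```

```bash
python3 -c "
from h import *; st(); d=look('scene','s9',(110,320,180,440),2.8)
w=cloud(d); own=np.apply_along_axis(w2own,2,w)
s=(abs(own[...,1]+68)<20)&(own[...,0]<-108)&(own[...,0]>-180)&(w[...,2]>30)&(d['frame'].max(2)<100)&~masks(d)['blue']
for a in range(30,130,10):
  q=s&(w[...,2]>=a)&(w[...,2]<a+10)
  if q.sum(): print(a,q.sum(),own[q].min(0).round(1),own[q].max(0).round(1))"
```

```text
t 6.43 tcp [ 467.2 -167.4   38.4] own [-135.   -64.5] tip z 30.4 toolx deg 85.20 z [ 0.023 -0.011 -1.   ] F [-1.03  0.49 -0.24] open -0.1 j6 -0.26
30 11 [-116.   -70.1] [-114.   -49.2]
40 6 [-115.9  -59.2] [-114.6  -48.1]
50 3 [-135.   -52.4] [-116.1  -51.3]
60 20 [-145.7  -66.4] [-127.5  -48.7]
70 14 [-146.1  -66.6] [-140.9  -50. ]
80 8 [-146.3  -70.4] [-144.7  -57.5]
90 15 [-148.1  -78.2] [-134.   -49.7]
100 18 [-147.4  -65.4] [-128.9  -48.7]
110 14 [-152.9  -78.5] [-130.4  -48.1]
120 16 [-153.2  -78.8] [-149.9  -48.1]
```

View pics/s9.png

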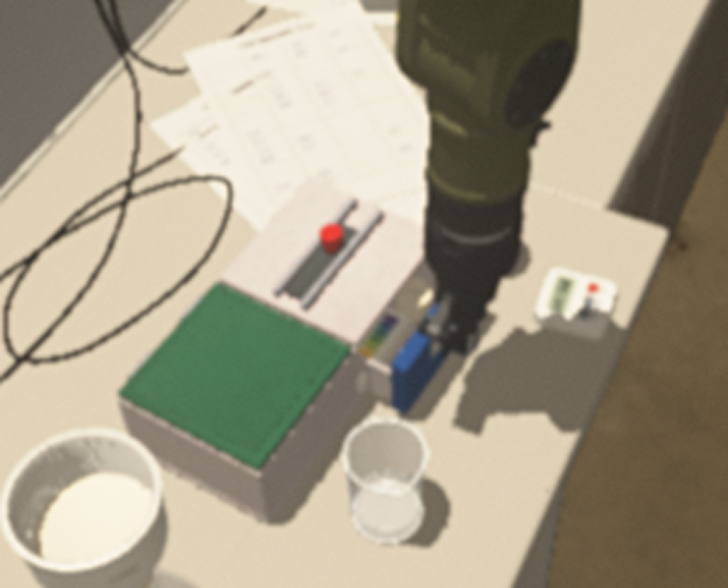

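The fingers are clear in front of the drawer, with the tip at z ≈ 51. The beaker, bottle and timer are untouched. I'll push along the chest's own +x.

Call:
send_rows([
  [[4,-0.4,0,0,-1],[4,-0.4,0,0,-1],[4,-0.4,0,0,-1],[4,-0.4,0,0,-1],[4,-0.4,0,0,-1],[4,-0.4,0,0,-1]],
])

```text
time: 6.98
tcp_pos: [494.4, -168.2, 40.9]
tcp_rot: [2.293, 2.115, 0.014]
contact_force: [-1.5, 0.3, -1.9]
opening: -0.1
```

```bash
cat >> h.py <<'E'
def drw(d):
    w=cloud(d); m=masks(d); own=np.apply_along_axis(w2own,2,w)
    s=m['blue']&(abs(w[...,2]-79)<2.5)&(abs(own[...,1]+69)<75)&(abs(own[...,0]+100)<40)
    P=own[s]; print("blue top n",len(P),"x 5/50/95",np.percentile(P[:,0],[5,50,95]).round(1),"y",np.percentile(P[:,1],[2,98]).round(1), "home mid -78.5")
E
python3 -c "
from h import *; st(); drw(load('s0.npz') if 0 else load('scene0.npz')); d=look('scene','s10',(110,320,180,440),2.8); drw(d)"
```

```text
t 6.98 tcp [ 494.4 -168.2   40.9] own [-107.9  -62.7] tip z 32.9 toolx deg 85.35 z [ 0.022 -0.011 -1.   ] F [-1.53  0.35 -1.88] open -0.1 j6 -0.25
blue top n 191 x 5/50/95 [-113.4 -108.4 -103.2] y [-128.    -3.2] home mid -78.5
blue top n 66 x 5/50/95 [-95.1 -89.2 -83.7] y [-37.5  -2. ] home mid -78.5
```

Call:
send_rows([
  [[3,-0.4,-1,0,-1],[2,-0.3,-1,0,-1],[2,-0.3,0,0,-1]],
])

```text
time: 7.28
tcp_pos: [504.1, -169.8, 39.9]
tcp_rot: [2.291, 2.113, 0.017]
contact_force: [-1.7, 0.3, -1.6]
opening: -0.3
```

```bash
python3 -c "
from h import *; st(); d=look('scene','s11',(110,320,180,440),2.8); drw(d)"
```

```text
t 7.28 tcp [ 504.1 -169.8   39.9] own [-98.1 -63.3] tip z 31.9 toolx deg 85.35 z [ 0.025 -0.011 -1.   ] F [-1.74  0.25 -1.61] open -0.3 j6 -0.24
blue top n 63 x 5/50/95 [-85.1 -79.6 -74.2] y [-38.3  -1.9] home mid -78.5
```

Call:
send_rows([
  [[0.7,0,0,0,-1],[0.7,-0.1,0,0,-1]],
])

```text
time: 7.5
tcp_pos: [505.6, -170.0, 39.9]
tcp_rot: [2.292, 2.113, 0.016]
contact_force: [-4.9, 1.3, 3.4]
opening: -0.3
```

```bash
python3 -c "
from h import *; st(); d=look('scene','s12',(110,320,180,440),2.8); drw(d); lid(d)"
```

```text
t 7.50 tcp [ 505.6 -170.    39.9] own [-96.6 -63.4] tip z 31.9 toolx deg 85.33 z [ 0.024 -0.011 -1.   ] F [-4.9   1.33  3.36] open -0.3 j6 -0.24
blue top n 67 x 5/50/95 [-84.1 -78.1 -72.4] y [-38.8  -1.4] home mid -78.5
lid angle 0.001 n [0.001 0.001 1.   ] 2777 own min/max [[-65.5, 9.0], [65.3, 135.8]] z [84.5 88.  91.4]
```

Call:
send_rows([
  [[0.5,0,0,0,-1]],
])

```text
time: 7.63
tcp_pos: [505.6, -170.0, 39.9]
tcp_rot: [2.292, 2.113, 0.015]
contact_force: [-3.8, 0.4, 2.6]
opening: 0.4
```

```bash
python3 -c "
from h import *; st(); d=look('scene','s13',(110,320,180,440),2.8); drw(d); lid(d)"
```

```text
t 7.63 tcp [ 505.6 -170.    39.9] own [-96.6 -63.3] tip z 31.9 toolx deg 85.33 z [ 0.023 -0.011 -1.   ] F [-3.77  0.36  2.63] open 0.4 j6 -0.24
blue top n 65 x 5/50/95 [-84.2 -78.7 -72.8] y [-38.8  -1.4] home mid -78.5
lid angle 0.001 n [ 0.    -0.001  1.   ] 2772 own min/max [[-65.6, 8.9], [65.1, 135.7]] z [84.3 87.9 91.4]
```

Call:
send_rows([
  [[1,-0.1,0,0,-1]],
])

```text
time: 7.77
tcp_pos: [505.6, -170.0, 39.8]
tcp_rot: [2.293, 2.114, 0.013]
contact_force: [-6.2, 0.1, 4.8]
opening: -0.2
```

```bash
python3 -c "
from h import *; st()"
```

```text
t 7.77 tcp [ 505.6 -170.    39.8] own [-96.6 -63.3] tip z 31.8 toolx deg 85.32 z [ 0.022 -0.011 -1.   ] F [-6.17  0.08  4.79] open -0.2 j6 -0.24
```

The drawer is home: it stops hard at 6 N and the front's mid-line is at -78.5. I'll back off, rise, and turn 90° for the knob.

Call:
send_rows([
  [[-8,1,0,0,-1],[-15,1,0,0,-1],[0,0,25,-5,-1],[0,0,35,-7,-1],[0,0,35,-7,-1],[10,-5,15,-7,-1],[20,-9,0,-7,-1],[25,-12,0,-7,-1],[25,-12,0,-7,-1],[20,-9,0,-7,-1]],
])

```text
time: 8.6
tcp_pos: [585.2, -216.0, 159.2]
tcp_rot: [3.002, 0.804, 0.019]
contact_force: [-0.1, -0.3, 0.6]
opening: 0.1
```

```bash
python3 -c "
from h import *; st(); d=look('scene','s14',(110,320,180,440),2.8); drw(d); lid(d); print(own2w(0,-106))"
```

```text
t 8.60 tcp [ 585.2 -216.   159.2] own [ -12.9 -101.3] tip z 151.2 toolx deg 30.00 z [ 0.021 -0.029 -0.999] F [-0.07 -0.34  0.56] open 0.1 j6 0.70
blue top n 149 x 5/50/95 [-83.9 -78.4 -73. ] y [-98.8  -3.1] home mid -78.5
lid angle 0.001 n [ 0.001 -0.     1.   ] 2777 own min/max [[-65.5, 9.0], [65.6, 135.9]] z [84.4 87.9 91.6]
[ 597.55621263 -221.8941044 ]
```

View pics/s14.png

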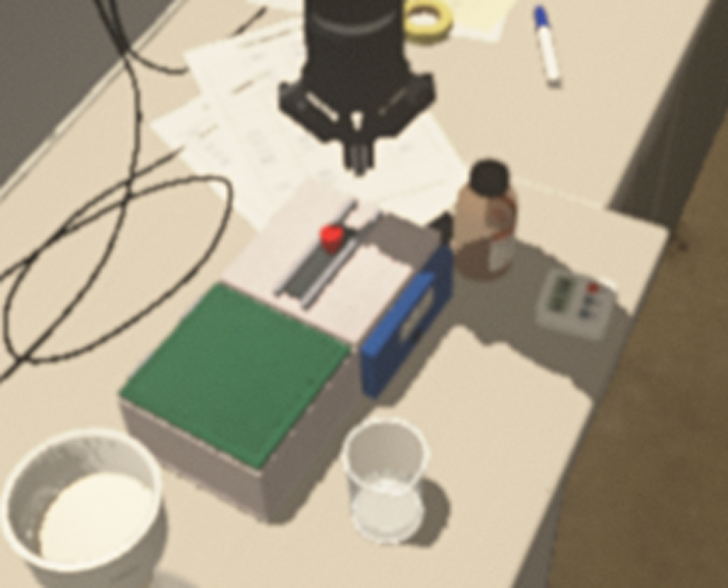

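The drawer front is flush, the lid is shut, and the fingers are above and to the right of the knob. I'll finish the turn and come down to the right of it.

Call:
send_rows([
  [[4,-2,0,-7,-1],[4,-2,-8,-7,-1],[2,-1,-8,-7,-1],[0,0,-8,-7,-1],[0,0,-6,-7,-1],[0,0,0,0,-1]],
])

```text
time: 9.15
tcp_pos: [606.1, -225.1, 129.6]
tcp_rot: [3.094, -0.157, 0.023]
contact_force: [0.0, 0.6, 0.4]
opening: -0.2
```

```bash
python3 -c "
from h import *; st()"
```

```text
t 9.15 tcp [ 606.1 -225.1  129.6] own [   8.8 -108.4] tip z 121.6 toolx deg -5.80 z [ 0.013 -0.044 -0.999] F [0.01 0.58 0.42] open -0.2 j6 1.34
```

Call:
send_rows([
  [[-4,0,-8,0,-1],[-4,0,-12,0,-1],[-1,0,-10,0,-1],[0,0,-6,0,-1],[0,0,0,0,-1]],
])

```text
time: 9.57
tcp_pos: [597.3, -225.5, 92.6]
tcp_rot: [3.094, -0.135, 0.031]
contact_force: [-0.5, 0.5, -0.3]
opening: -0.2
```

```bash
python3 -c "
from h import *; st(); d=look('scene','s15',(150,250,240,360),6); lid(d)
d=look('top','t15',(100,260,240,420),4)"
```

```text
t 9.57 tcp [ 597.3 -225.5   92.6] own [ 1.000e-01 -1.096e+02] tip z 84.6 toolx deg -4.96 z [ 0.018 -0.045 -0.999] F [-0.54  0.47 -0.29] open -0.2 j6 1.32
lid angle 0.001 n [-0.001  0.     1.   ] 2777 own min/max [[-65.4, 8.8], [65.2, 135.5]] z [84.5 87.9 91.4]
```

View pics/s15.png

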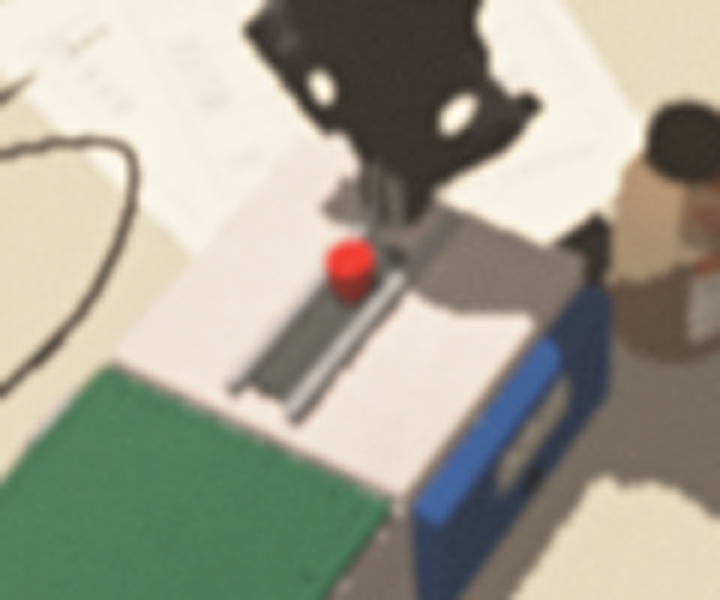

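View pics/t15.png

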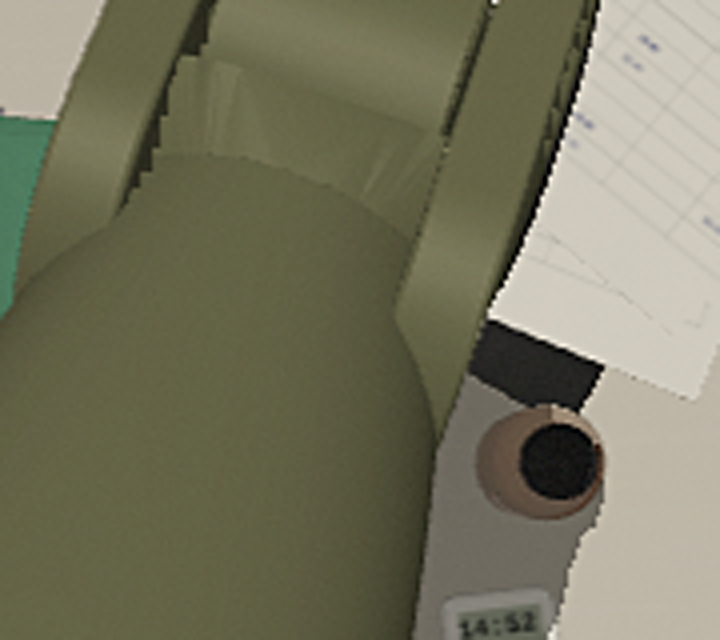

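The fingertips sit just right of the knob (350,265 in the scene crop), low enough to catch its thick part. I'll push left along the chest's own +y.

Call:
send_rows([
  [[0.5,5,-1.5,0,-1],[0.5,5,0,0,-1],[0.4,4,0,0,-1],[0.4,4,0,0,-1],[0.4,4,0,0,-1],[0.4,4,0,0,-1]],
])

```text
time: 10.17
tcp_pos: [602.5, -199.0, 94.5]
tcp_rot: [3.091, -0.135, 0.038]
contact_force: [-0.6, -2.6, -0.8]
opening: -0.1
```

```bash
cat >> h.py <<'E'
def knob(d):
    w=cloud(d); m=masks(d); own=np.apply_along_axis(w2own,2,w)
    s=m['red']&(w[...,2]>108)&(abs(own[...,0])<30)&(abs(own[...,1]+60)<70)
    P=own[s]; print("knob n",len(P),((P.min(0)+P.max(0))/2).round(1),P.mean(0).round(1),"bolt ~",round((P[:,1].min()+P[:,1].max())/2+75,1))
E
python3 -c "
from h import *; st(); knob(load('scene0.npz')); d=look('scene','s16',(150,250,240,360),6); lid(d); knob(d)"
```

```text
t 10.17 tcp [ 602.5 -199.    94.5] own [  2.7 -82.7] tip z 86.5 toolx deg -4.96 z [ 0.022 -0.049 -0.999] F [-0.57 -2.65 -0.84] open -0.1 j6 1.36
knob n 43 [ -0.6 -70.1] [ -1.  -69.3] bolt ~ 4.9
lid angle 0.001 n [-0.001 -0.     1.   ] 2779 own min/max [[-65.5, 8.8], [65.3, 135.7]] z [84.3 88.  91.2]
knob n 48 [  0.5 -59.3] [ -0.3 -58.5] bolt ~ 15.7
```

View pics/s16.png

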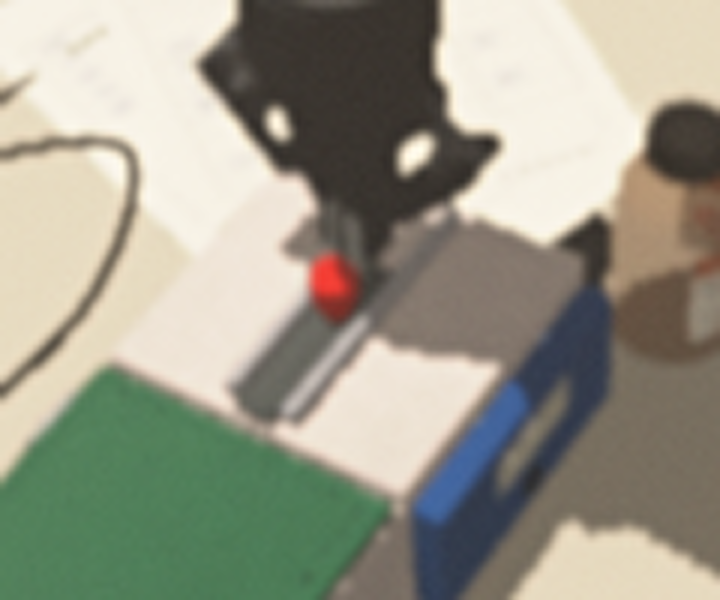

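The bolt is moving with the knob, now at about 15.

Call:
send_rows([
  [[0,4,-2,0,-1],[0,4,-1,0,-1],[0,4,-0.5,0,-1],[0,4,-0.5,0,-1],[0,4,-0.5,0,-1],[0,2,-0.5,0,-1]],
])

```text
time: 10.72
tcp_pos: [604.4, -174.7, 90.7]
tcp_rot: [3.089, -0.134, 0.044]
contact_force: [0.5, -1.2, 1.1]
opening: -0.2
```

```bash
python3 -c "
from h import *; st(); d=look('scene','s17',(150,250,240,360),6); lid(d); knob(d)"
```

```text
t 10.72 tcp [ 604.4 -174.7   90.7] own [  2.2 -58.4] tip z 82.7 toolx deg -4.92 z [ 0.026 -0.05  -0.998] F [ 0.47 -1.23  1.06] open -0.2 j6 1.40
lid angle 0.001 n [ 0.    -0.001  1.   ] 2736 own min/max [[-65.5, 8.8], [65.2, 135.6]] z [84.4 88.  91.5]
knob n 49 [  0.3 -34.9] [ -0.5 -34.4] bolt ~ 40.1
```

Bolt about 40; about 5 mm left. I'll go in gently.

Call:
send_rows([
  [[0.2,2,0,0,-1],[0.1,1,0,0,-1],[0.1,1,0,0,-1]],
])

```text
time: 11.02
tcp_pos: [604.8, -170.1, 90.5]
tcp_rot: [3.09, -0.133, 0.043]
contact_force: [0.3, -0.9, 0.6]
opening: 0.1
```

```bash
python3 -c "
from h import *; st(); d=look('scene','s18',(150,250,240,360),6); lid(d); knob(d)"
```

```text
t 11.02 tcp [ 604.8 -170.1   90.5] own [  2.1 -53.7] tip z 82.5 toolx deg -4.90 z [ 0.026 -0.05  -0.998] F [ 0.29 -0.93  0.58] open 0.1 j6 1.41
lid angle 0.002 n [-0.002 -0.     1.   ] 2724 own min/max [[-65.7, 9.2], [65.4, 135.5]] z [84.6 88.  91.4]
knob n 50 [ -0.1 -29.2] [ -0.4 -29. ] bolt ~ 45.8
```

Call:
send_rows([
  [[0.1,1,0,0,-1],[0.1,1,0,0,-1]],
])

```text
time: 11.23
tcp_pos: [604.9, -168.9, 90.6]
tcp_rot: [3.088, -0.134, 0.043]
contact_force: [-0.0, -6.1, 0.7]
opening: -0.1
```

```bash
python3 -c "
from h import *; st()"
```

```text
t 11.23 tcp [ 604.9 -168.9   90.6] own [  2.2 -52.5] tip z 82.6 toolx deg -4.94 z [ 0.026 -0.052 -0.998] F [-0.   -6.09  0.67] open -0.1 j6 1.41
```

The force jumped to 6 N with the TCP nearly halted. One more small push will confirm the stop.

Call:
send_rows([
  [[0.1,1,0,0,-1]],
])

```text
time: 11.32
tcp_pos: [604.9, -168.9, 90.6]
tcp_rot: [3.086, -0.135, 0.043]
contact_force: [-0.2, -5.1, 1.4]
opening: 0.1
```

```bash
python3 -c "
from h import *; st(); d=look('scene','s19',(150,250,240,360),6); lid(d); knob(d)"
```

```text
t 11.32 tcp [ 604.9 -168.9   90.6] own [  2.2 -52.6] tip z 82.6 toolx deg -4.97 z [ 0.025 -0.054 -0.998] F [-0.2  -5.14  1.41] open 0.1 j6 1.41
lid angle 0.002 n [-0.    -0.002  1.   ] 2721 own min/max [[-65.7, 8.5], [65.3, 135.6]] z [84.4 88.  91.4]
knob n 50 [  0.6 -29.6] [ -0.3 -28. ] bolt ~ 45.4
```

At the end stop. I'll back away to the right, then up and clear.

Call:
send_rows([
  [[-0.5,-6,0,0,-1],[-1,-12,0,0,-1],[0,-4,15,0,-1],[0,0,30,0,-1],[0,0,35,0,-1],[0,-10,35,0,-1],[-10,-30,10,0,-1],[-10,-35,0,0,-1],[-10,-35,0,0,-1],[-10,-30,0,0,-1]],
])

```text
time: 12.2
tcp_pos: [559.1, -332.4, 218.8]
tcp_rot: [3.097, -0.119, 0.036]
contact_force: [1.1, -0.4, -0.3]
opening: -0.3
```

Call:
send_rows([
  [[-20,-25,0,0,-1],[-20,-25,0,0,-1],[-20,-25,0,0,-1],[-20,-25,0,0,-1],[-20,-25,0,0,-1],[0,0,0,0,-1],[0,0,0,0,-1]],
])

```text
time: 12.78
tcp_pos: [448.3, -472.5, 217.5]
tcp_rot: [3.1, -0.134, 0.039]
contact_force: [0.3, 0.3, 0.1]
opening: 0.0
```

```bash
python3 -c "
from h import *; st(); d=look('scene','s20',(110,320,180,440),2.8); lid(d); knob(d); drw(d)
e=look('top','t20',(90,290,180,420),3); lid(e); knob(e); drw(e)
for n,x in(('top',e),('scene',d)):
    w=cloud(x)
    for nm,c,rad in(('acid',(490,-300),60),('cup',(460,-30),60),('timer',(400,-290),55)):
        s=(np.hypot(w[...,0]-c[0],w[...,1]-c[1])<rad)&(w[...,2]>9); Q=w[s]; print(n,nm,len(Q),Q.min(0).round(1),Q.max(0).round(1),Q.mean(0).round(1))"
```

```text
t 12.78 tcp [ 448.3 -472.5  217.5] own [-124.1 -370. ] tip z 209.5 toolx deg -4.91 z [ 0.023 -0.039 -0.999] F [0.27 0.28 0.13] open 0.0 j6 0.85
lid angle 0.001 n [-0.001  0.001  1.   ] 2704 own min/max [[-65.4, 9.4], [65.2, 135.8]] z [84.4 88.  91.5]
knob n 45 [ -0.3 -28.8] [ -1.2 -27.8] bolt ~ 46.2
blue top n 167 x 5/50/95 [-82.7 -78.4 -73.4] y [-128.5   -3.6] home mid -78.5
lid angle 0.002 n [ 0.001 -0.002  1.   ] 4231 own min/max [[-67.0, 6.2], [66.9, 135.5]] z [84.8 88.6 92.3]
knob n 76 [  0.7 -30.4] [ -0.2 -30.5] bolt ~ 44.6
blue top n 427 x 5/50/95 [-85.4 -78.8 -72.1] y [-132.3   -5. ] home mid -78.5
top acid 808 [ 431.5 -335.2    9.4] [ 533.2 -274.7  122.9] [ 498.5 -301.1   89.3]
top cup 944 [438.4 -54.5   9.6] [502.2   9.   94.1] [469.4 -16.8  46.5]
top timer 2775 [ 370.5 -345.     9.5] [ 440.  -255.2  741. ] [ 396.3 -319.1  493.2]
scene acid 854 [ 431.  -325.9    9.1] [ 534.  -272.   122.1] [ 498.  -291.4   70.3]
scene cup 1052 [439.8 -56.7  10.6] [504.4   9.3  92.9] [472.7 -24.3  55.1]
scene timer 485 [ 372.1 -321.1    9.3] [ 441.7 -254.2   19.9] [ 405.9 -285.6   13.9]
```

View pics/s20.png

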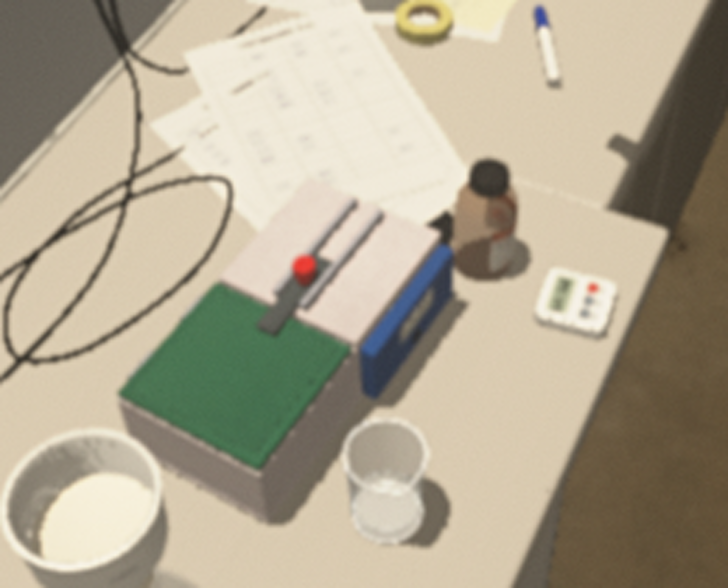

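View pics/t20.png

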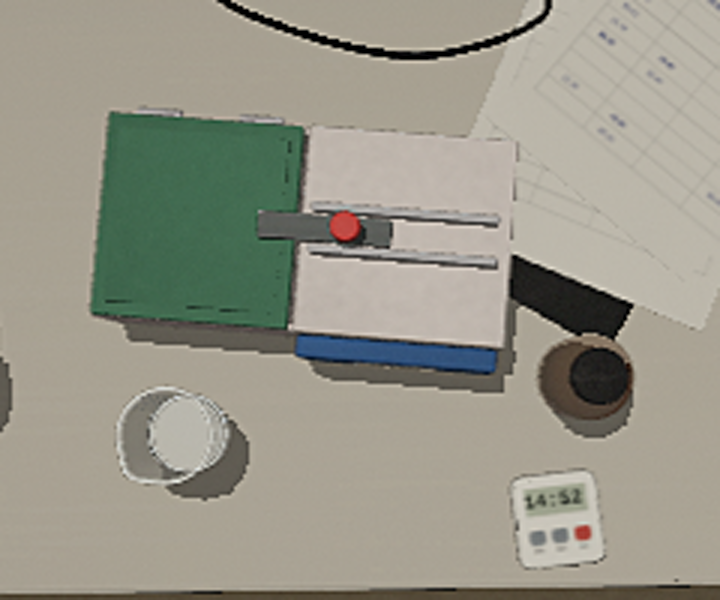

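Both views show the bolt across the shut lid (crop (275,225) in the top view), the drawer front flush, and the other objects where they were. I'm handing the job in.

```bash
python3 -c "
from cell import order; print(order.sign_off())"
```

```text
the job is handed in; nothing more can be done
None
```

The chest is closed up and handed in after about 13 s. With the fingers shut, I pressed the lid flat, pushed the drawer home, and pushed the knob left to its end stop last.

| Check (last look, arm clear of everything) | Reading |
|---|---|
| Lid angle | 0.001–0.002 rad |
| Drawer front mid-line | own x -78.4 to -78.8 mm (home is -78.5) |
| Bolt | 44.6 mm (top view), 46.2 mm (scene view); stop is 45 mm |
| Highest force read | about 15 N down on the shut lid; about 6 N at the drawer and bolt stops |

- **Other objects:** The chest did not measurably move. The bottle, beaker and timer agreed with the first pictures to within about 2 mm. In the last top view the arm spoiled the depth check on the timer, so for it I relied on the scene view and the top picture.
- **Disagreement:** The shut fingertips touched about 13 mm behind the TCP, not the stated 8 mm ahead. I used the measured value for the rest of the job.

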